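# Pin the stack of a flow cell

### The job

Close up the flow cell: swing the upper end plate back over the stack, then take the loose alignment pin from its stand and push it down through the upper plate, both graphite plates and the lower plate until its collar sits flat on the upper plate, and let go. The graphite plates were dragged out of line when the cell was opened, so find their holes by feel with the pin, bring them back into line, and never force the pin, because graphite cracks. Leave the glassware and tools around it undisturbed.

Things in the scene. Friction and masses are not known exactly. Their poses are not given: they have to be found in the camera images.
- cell: fixed flow cell, 70 mm (x) by 140 mm (y) in plan; origin: centre of its underside. Layers, heights over the bench: rubber feet to 5 mm, aluminium lower end plate to 27, copper sheet to 29 (all fixed), two black graphite plates, 29.2 to 35.2 and 35.4 to 41.4, aluminium upper end plate 41.8 to 53.8. Through hole, 9 mm, in each layer for the second pin. Over 40 N between pin and cell cracks it
- first_pin (a point): foot of the first pin's collar, on its axis, 53.8 mm over the bench, at x = 0, y = -52 mm of the cell; this pin is fixed, its black grip ends 93.8 mm over the bench. Both graphite plates and the upper plate swing on it, each by itself; their holes for the second pin are 104 mm from its axis and, in line, at x = 0, y = +52 mm of the cell
- base_hole (a point): centre of the second pin's hole in the fixed lower part, at the top of the copper sheet, 29 mm over the bench; the hole goes on down to 5 mm. A spring plunger in its wall, 15 mm over the bench, nips the shank: over the last 10 mm pushing the pin takes about 5 to 15 N. The pin must end on the vertical line through this point
- top_hole (a point): centre of the second pin's brass-ringed hole in the upper plate, at its top; moves with the plate. The graphite plates, 40 mm wide, lie hidden below: at first each is turned about the first pin by its own 0.035 to 0.15 rad (not measured), like the upper plate, so its hole is 4 to 16 mm to the cell's -x of base_hole. Sideways at its hole a graphite plate yields to 2 N, the upper plate to 1.5 N
- port (a point): grip point on the blue hose connector nearest the second hole, on its axis: an upright round stub 10 mm in diameter on a base 17 mm wide and 7 mm high, top 35 mm over the upper plate. The point is 24 mm over the plate's face, 64 mm from the first pin's axis, 40 mm from the hole. A like stub is 34 mm nearer the first pin. The plate can be swung by it and stays where it is left
- top_plate (a joint): angle (rad) of the upper end plate about the first pin: 0 = in line over the stack, positive = its free end swung toward the cell's -x (counterclockwise from above); starts at 0.3 to 0.6, can go past 0 to -0.12
- pin: loose alignment pin, upright in the white stand at first; origin: centre of its nose (lowest point), z up along it. Steel shank 8 mm in diameter, 46 mm long, its last 2.5 mm tapering to a blunt 6.2 mm nose; steel collar 18 mm wide from 46 to 50 mm over the nose; black fluted grip 14 mm in diameter from 50 to 86 mm. About 60 g. In the stand its nose is 8 mm over the bench, fully home 7.8 mm
- pin_grip (a point): middle of the pin's black grip, 72 mm above its nose (26 mm above the underside of the collar)
- pin_stand: white plastic block 50 x 80 x 54 mm, fixed, origin at the centre of its underside; two upright 10 mm holes, 48 mm deep, at y = +17 mm and y = -17 mm; the loose pin stands in one, the other is empty
- erlenmeyer: conical flask with an orange stopper, 67 mm wide, 126 mm high, origin at the centre of its underside; leave alone
- dish: white porcelain evaporating dish, 69 mm wide, 29 mm high, origin at the centre of its underside; leave alone
- screwdriver: screwdriver with an orange handle, 195 mm long, lying down, origin under its middle; leave alone
- buffer: small white bottle with a green cap, 45 mm wide, 88 mm high, origin at the centre of its underside; leave alone

How it is judged:
By the outcome, as a careful person would: the job done as asked, in the order asked, and still so for the second after the job is handed in, with the robot touching nothing.
It also fails if it takes over 72 s, if anything falls off the work surface, if the arm or the gripper's body presses on something with over 40 N, if the wrist force passes 120 N, or if a joint passes its speed limit or range.

### The arm

A 7-joint arm with a two-finger parallel gripper is mounted at the origin on a cart in front of the work surface, level with it; the furniture and walls round the work are solid. World frame = base frame: x ahead of the robot, y to its left, z up, the work surface at z = 0. Lengths are in m, angles in degrees, forces in N, time in s.
With the tool pointing down it reaches from about 0.425 to 0.8 m from the base axis. Payload 8.3 kg.
Tool frame: the origin (TCP) lies at the very end of the fingers, on their centre line; the grasp point (between the pads) lies 19 mm behind it; z points along the fingers, y is the line along which they close (so a half turn about z gives the same grasp; the last joint's range is limited). The gripper opens to 85 mm and grips with 20 to 120 N. Pads are 22 mm wide; open, the fingers measure 114 mm over their backs; the gripper's body (76 mm by 85 mm) begins 54 mm behind the grasp point. The pads swing forward as they close: fully open they stand 13 mm farther back than shut.
Start: joints at [-73.734, 21.967, 0.94, 78.501, -0.361, 79.538, -2.664], TCP at [0.212, 0.588, 0.231] pointing down, gripper open.
Joint ranges: [-169.22, 169.22], [-14.56, 117.87], [-87.37, 89.26], [10.42, 133.3], [-82.24, 262.24], [0.94, 117.77], [-172.7, 172.7]. Speed limits (degrees/s): [136.94, 136.94, 172.46, 172.46, 180, 180, 180].

### API

Orientations are given as a 3x3 rotation matrix whose columns are the frame's x, y, z axes.
In Python, from rig import ctrl, eyes, workorder gives the robot as it stands. The module is installed in compiled form; this text tells all that it offers.
- The arm moves only by the shell command python3 -m creep 'ROWS' [FORCE]. ROWS is JSON, a list of rows, each a list of 3 entries, a list of its own where there are three numbers: the shift along the tool's x, y, z in units of 0.02 m (1.0 is 0.02 m), then the turn about the tool's z in units of 0.12 rad (1.0 is 0.12 rad), then the finger opening in mm, from 0 to 85.4. In form: [[[tx, ty, tz], yaw, grip], ...]. A call has 1 to 10 rows; each row shifts and turns the commanded pose from where the row before left it, along the tool's axes as they then stand; what a row does not reach is not made up. A row lasts 1/10 s, in which the tool goes at most 50 mm and 8.59 degrees, less where a joint would pass 70% of its speed; a pose out of reach is approached as far as the arm can. A call with a number of a shift or a turn outside -1 to 1 is refused whole. A call with a gripper value outside its range is refused whole. The fingers move at their own pace and stop on an object; FORCE is the grip in N (left out, the last holds). Time passes only in rows, so rows that do not move let the fingers close. It gives the time, the measured TCP pose, the force, the opening and the grip force at its end, in the units of the state.
- ctrl.observe(): the state, without advancing time (a new reading comes with each control period).
- eyes.snapshot(name): name is "side" or "top" or "wrist"; returns the picture (400x640x3 uint8, red, green, blue); there is no depth.
- eyes.calibration(name): a dict with "mtx" (3x3 intrinsics, pixels), "distortion" ([k1, k2, p1, p2, k3] as OpenCV has them; the pictures are not rectified), "rvec" (rotation vector, rad) and "tvec" (3), from world to camera coordinates, as OpenCV has them; the wrist camera has in their place "mount" (4x4, takes a point from camera to tool coordinates, whose origin is the TCP and whose axes are the flange's). Camera axes: x right, y down, z forward; pixel columns grow to the right and rows downward; lengths in m; the calibration is good to about 2 mm. A picture is of the moment at which its call begins: read the wrist's pose just before it. calibration takes no time and is no camera call.
- workorder.sign_off(): hands the job in; it is judged then, once.
The state is a dict: "t": time; "joint_positions": joint angles; "qvel": joint speeds; "effort": joint torques, N m; "eef_pos": TCP position; "tool_rot": TCP orientation; "force": force on the tool from outside, world axes, zero at the start; "ft_torque": the same for the moment, N m; "grip_width": finger opening in m; "grasp_force": force on a finger pad.
Only numpy, scipy, OpenCV 4.12 (cv2) and the standard library are available. Lean on these libraries where they do the work, as an engineer would, in place of code of your own. Each camera call takes 0.05 s, during which the arm holds its last target. There are 200 camera calls.

## Working session

There is one attempt and no reset: what is moved stays moved. The work goes in short steps, Python scripts to look and compute and a shell command to move; the robot and the scene stay as the last step left them, time stands still between calls to the robot, and variables do not carry over. Pictures are saved under pics/ and viewed, at most 10 in all, crops included, and the job is handed in when it is done.

```bash
mkdir -p pics
cat > h.py <<'E'
import numpy as np, cv2
from rig import ctrl, eyes
def cam(name, st=None):
    c=eyes.calibration(name); K=np.array(c["mtx"],float); D=np.array(c["distortion"],float)
    if "mount" in c:
        st=st or ctrl.observe(); M=np.array(c["mount"]); R=np.array(st["tool_rot"]); 
        Rc=R@M[:3,:3]; o=np.array(st["eef_pos"])+R@M[:3,3]
    else:
        Rw,_=cv2.Rodrigues(np.array(c["rvec"],float)); Rc=Rw.T; o=-Rc@np.array(c["tvec"],float).ravel()
    return K,D,Rc,o
def ray(C,uv):
    K,D,R,o=C; p=cv2.undistortPoints(np.array(uv,float).reshape(-1,1,2),K,D).reshape(-1,2)
    return o,(R@np.c_[p,np.ones(len(p))].T).T
def onplane(C,uv,z):
    o,d=ray(C,uv); return o+d*((z-o[2])/d[:,2])[:,None]
def proj(C,X):
    K,D,R,o=C; r,_=cv2.Rodrigues(R.T); return cv2.projectPoints(np.array(X,float).reshape(-1,3),r,-R.T@o,K,D)[0].reshape(-1,2)
E
python3 - <<'E'
from h import *
s=ctrl.observe(); print({k:np.round(s[k],4).tolist() for k in s})
for n in ("side","top","wrist"):
    C=cam(n); im=eyes.snapshot(n); cv2.imwrite(f"pics/a_{n}.png",im[:,:,::-1]); print(n,C[3],C[2][:,2])
    np.save(f"pics/a_{n}.npy",im)
print(eyes.calibration("wrist"))
E
```

```text
{'t': 0.0, 'joint_positions': [-73.7341, 22.0166, 0.9382, 78.5616, -0.3616, 79.5372, -2.6636], 'qvel': [-0.0253, -0.1327, 0.1077, -0.089, -0.0052, -0.0113, -0.006], 'effort': [0.0005, -62.759, 0.8444, -37.1828, 0.0165, 0.0142, 0.0], 'eef_pos': [0.2122, 0.5873, 0.2303], 'tool_rot': [[-0.9405, 0.3398, -0.0006], [0.3398, 0.9405, -0.0019], [-0.0, -0.002, -1.0]], 'force': [0.0599, 0.191, -0.2123], 'ft_torque': [0.0116, 0.0093, 0.0104], 'grasp_force': 0.0, 'grip_width': 0.0853}
side [-0.1792308  -0.70707974  0.61920795] [ 0.62794784  0.6176987  -0.47342351]
top [0.30085674 0.02208546 1.21883072] [ 0.19704062 -0.02138673 -0.98016203]
wrist [0.14421725 0.61164526 0.37278038] [ 0.26568041 -0.09779953 -0.95908768]
{'mtx': array([[299.61304168,   0.        , 314.42497787],
       [  0.        , 299.61304168, 203.10734367],
       [  0.        ,   0.        ,   1.        ]]), 'distortion': array([-0.04631958,  0.        ,  0.        ,  0.        ,  0.        ]), 'mount': array([[-4.78549692e-04, -9.59108784e-01, -2.83037296e-01,
         7.22166688e-02],
       [ 9.99999875e-01, -4.99702245e-04,  2.54093798e-06,
        -5.54116600e-04],
       [-1.43871408e-04, -2.83037260e-01,  9.59108904e-01,
        -1.42434624e-01],
       [ 0.00000000e+00,  0.00000000e+00,  0.00000000e+00,
         1.00000000e+00]])}
```

View pics/a_top.png

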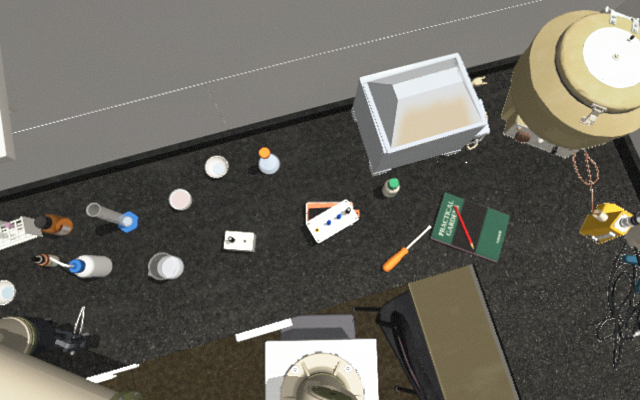

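View pics/a_side.png

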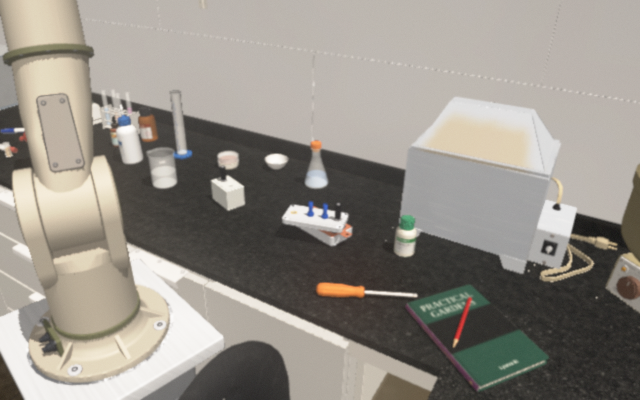

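The top view shows the cell at about (332,218), the stand at (240,241) with the pin at about (231,240), the flask at (268,160), the dish at (217,166), the bottle at (391,187) and the screwdriver at (405,250). I'll zoom in.

Run:
```python
from h import *
C=cam("top"); im=np.load("pics/a_top.npy")
for nm,uv,z in [("cell",(332,218),.05),("stand",(240,241),.054),("flask",(268,160),.06),("dish",(217,166),.02),("buf",(391,187),.05),("sd",(405,250),.01)]:
    print(nm,onplane(C,[uv],z).round(3))
a=cv2.resize(im[190:260,295:375],None,fx=7,fy=7,interpolation=cv2.INTER_CUBIC)
b=cv2.resize(im[220:265,215:265],None,fx=4.7,fy=4.7,interpolation=cv2.INTER_CUBIC)
o=np.zeros((490,800,3),np.uint8); o[:490,:560]=a; o[:b.shape[0],562:562+b.shape[1]]=b
cv2.imwrite("pics/b.png",o[:,:,::-1])
```

```text
cell [[ 0.497 -0.038  0.05 ]]
stand [[0.435 0.228 0.054]]
flask [[0.674 0.148 0.06 ]]
dish [[0.67  0.308 0.02 ]]
buf [[ 0.588 -0.216  0.05 ]]
sd [[ 0.404 -0.256  0.01 ]]
```

View pics/b.png

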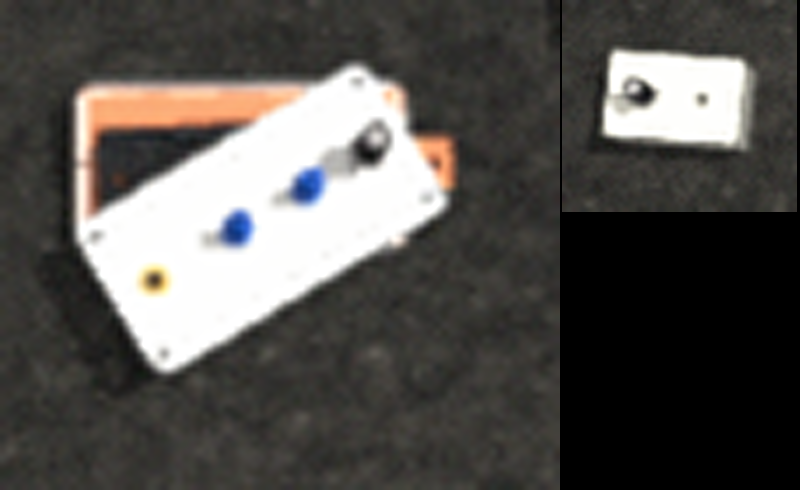

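The crop shows the upper plate swung about 0.5 rad. The brass hole is at full-image (317,230), port stubs at about (329,222) and (339,216), and the first pin at about (348,209). The loose pin is in the stand's left (+y) hole. I'm moving above the cell and turning so the fingers close along world x.

```bash
R='[[-0.95,-1,0],0,85]'
python3 -m creep '[[[-0.95,-1,0],0,60],[[-0.95,-1,0],0,60],[[-0.95,-1,0],0,60],[[-0.95,-1,0],0,60],[[-0.95,-1,0],0,60],[[-0.95,-1,0],0,60],[[-0.95,-1,0],0,60],[[-0.95,-1,0],0,60]]'
python3 -m creep '[[[-0.95,-1,0],0,60],[[-0.95,-1,0],0,60],[[-0.95,-1,0],0,60],[[-0.95,-1,0],0,60],[[-0.95,-1,0],0,60],[[-0.95,-1,0],0,60],[[-0.95,-1,0],0,60],[[-0.95,-1,0],0,60]]'
python3 -m creep '[[[-0.95,-1,0],0,40],[[-0.95,-1,0],0,40],[[-0.95,-1,0],0,40],[[-0.95,-1,0],0,40],[[-0.95,-1,0],0,40],[[-0.95,-1,0],0,40],[[-0.95,-1,0],0,40],[[-0.95,-1,0],0,40]]'
python3 -m creep '[[[0,0,0],1,40],[[0,0,0],1,40],[[0,0,0],1,40],[[0,0,0],1,40],[[0,0,0],1,40],[[0,0,0],1,40],[[0,0,0],1,40],[[0,0,0],1,40],[[0,0,0],1,40],[[0,0,0],1,40]]'
python3 -m creep '[[[0,0,0],0.2,40],[[0,0,0],0,40]]'
python3 - <<'E'
from h import *
s=ctrl.observe();C=cam("wrist",s);im=eyes.snapshot("wrist");np.save("pics/c.npy",im);cv2.imwrite("pics/c.png",im[:,:,::-1]);print(np.round(s["tool_rot"],4).tolist())
np.savez("pics/cC.npz",*C)
E
```

```text
t: 0.95
eef_pos: [0.3012, 0.3844, 0.2311]
tool_rot: [[-0.94, 0.34, -0.0], [0.34, 0.94, -0.0], [0.0, -0.0, -1.0]]
force: [0.1, 0.0, 0.8]
grip_width: 0.0605
grasp_force: 0.0
t: 1.75
eef_pos: [0.3897, 0.1823, 0.2312]
tool_rot: [[-0.94, 0.34, -0.0], [0.34, 0.94, -0.0], [0.0, -0.0, -1.0]]
force: [1.3, 0.1, 0.6]
grip_width: 0.06
grasp_force: 0.0
t: 2.55
eef_pos: [0.4783, -0.0196, 0.2312]
tool_rot: [[-0.941, 0.34, -0.0], [0.34, 0.941, 0.0], [0.0, 0.0, -1.0]]
force: [0.5, 0.1, 0.2]
grip_width: 0.0402
grasp_force: 0.0
t: 3.55
eef_pos: [0.4779, -0.0186, 0.2311]
tool_rot: [[-0.019, 1.0, -0.0], [1.0, 0.019, -0.0], [-0.0, -0.0, -1.0]]
force: [-0.1, 0.4, -0.5]
grip_width: 0.04
grasp_force: 0.0
t: 3.75
eef_pos: [0.478, -0.0186, 0.2312]
tool_rot: [[-0.002, 1.0, -0.0], [1.0, 0.002, -0.0], [-0.0, -0.0, -1.0]]
force: [-0.2, 0.4, -0.6]
grip_width: 0.0401
grasp_force: 0.0
[[-0.0023, 1.0, -0.0003], [1.0, 0.0023, -0.0], [-0.0, -0.0003, -1.0]]
```

View pics/c.png

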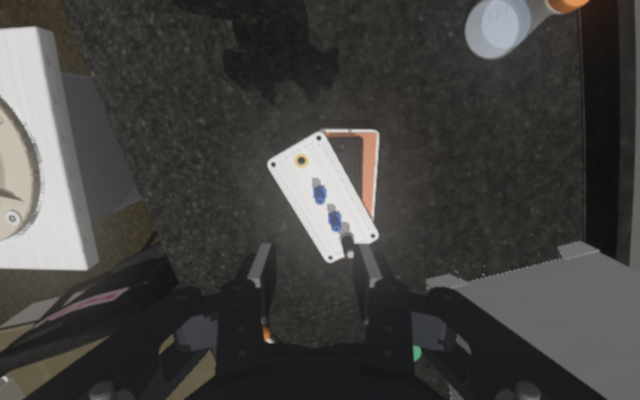

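The wrist view (right = +x, up = +y) shows the brass hole at (301,160), the blue stubs at (319,194) and (335,220), the first pin at about (348,245), and the fixed base's right edge from (379,130) down to about (371,218). Now I'll measure these.

Run:
```python
from h import *
z=np.load("pics/cC.npz"); CW=tuple(z[k] for k in z.files); W=np.load("pics/c.npy"); CT=cam("top"); T=np.load("pics/a_top.npy")
def blobs(im,lo,hi,roi):
    x0,y0,x1,y1=roi; m=cv2.inRange(cv2.cvtColor(im,cv2.COLOR_RGB2HSV)[y0:y1,x0:x1],lo,hi)
    n,_,st,c=cv2.connectedComponentsWithStats(m); return [((c[i]+[x0,y0]).round(2).tolist(),st[i].tolist()) for i in range(1,n) if st[i][4]>5]
for n,im,C,roi in(("W",W,CW,(260,125,390,262)),("T",T,CT,(300,190,370,250))):
    print(n,"brass",[(b,onplane(C,[b[0]],.0538).round(4).tolist()) for b in blobs(im,(18,90,120),(30,255,255),roi)])
    print(n,"blue",[(b,onplane(C,[b[0]],.0718).round(4).tolist()) for b in blobs(im,(105,120,40),(125,255,255),roi)])
    print(n,"copper",[b for b in blobs(im,(4,90,90),(15,255,255),roi)])
a=cv2.resize(W[120:265,260:390],None,fx=4.1,fy=4.1,interpolation=cv2.INTER_CUBIC)
cv2.imwrite("pics/d.png",a[:,:,::-1])
```

```text
W brass [(([300.59, 157.59], [35, 30, 12, 9, 34]), [[0.4626, 0.0091, 0.0538]])]
W blue []
W copper [([364.21, 162.96], [65, 8, 51, 81, 966])]
T brass [(([316.55, 229.64], [15, 38, 4, 4, 11]), [[0.4635, 0.0075, 0.0538]])]
T blue [(([338.73, 216.07], [37, 24, 4, 5, 15]), [[0.4991, -0.0566, 0.0718]]), (([328.64, 222.21], [27, 30, 4, 5, 14]), [[0.4818, -0.0272, 0.0718]])]
T copper [([319.34, 205.83], [8, 13, 29, 17, 150]), ([357.48, 211.76], [55, 19, 5, 8, 29])]
```

View pics/d.png

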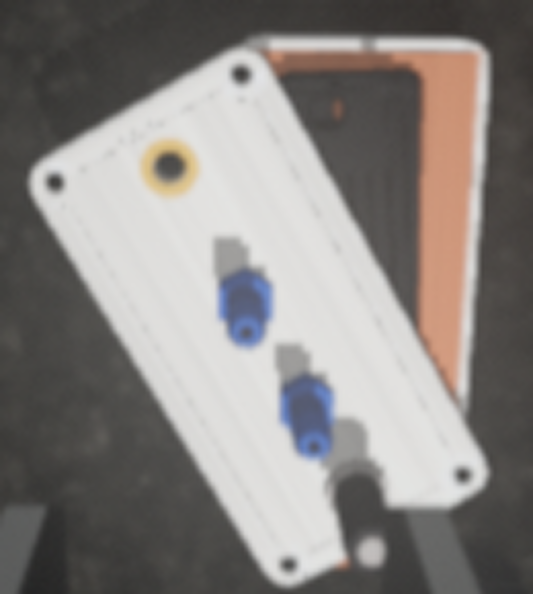

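The crop shows the hole at (169,166), the stub tops at (247,332) and (314,447), the first pin's top at (371,551), the copper edge from (478,60) to (458,390), and a graphite hole with copper showing through it at (337,108).

Run:
```python
from h import *
z=np.load("pics/cC.npz"); CW=tuple(z[k] for k in z.files); CT=cam("top")
f=lambda p:(np.array(p)/4.1+[260,120])
w=lambda p,h:onplane(CW,[f(p)],h)[0]
hole=w((169,166),.0538);port=w((247,332),.0888);st2=w((314,447),.0888);fp=w((371,551),.0938)
for n,v in dict(hole=hole,port=port,st2=st2,fp=fp,g=w((337,108),.0414)).items(): print(n,v.round(4))
print("dist",np.linalg.norm(hole-fp),np.linalg.norm((port-fp)[:2]),np.linalg.norm((hole-port)[:2]))
d=(hole-fp)[:2];print("plate dir ang",np.arctan2(-d[0],d[1]))
a,b=w((478,60),.029),w((458,390),.029);d=(a-b)[:2];print("copper edge",a,b,"yaw",np.arctan2(-d[0],d[1]))
a,b=w((490,60),.027),w((466,395),.027);d=(a-b)[:2];print("plate edge",a,b,"yaw",np.arctan2(-d[0],d[1]))
a,b=w((275,46),.027),w((470,41),.027);d=(b-a)[:2];print("back edge",a,b,"yaw",np.arctan2(d[1],d[0]))
print("mid mark",w((368,41),.027))
t=lambda u,h:onplane(CT,[u],h)[0]
print("T fp",t((295+376/7,190+130/7),.0938)," hole",t((317.,230.),.0538))
c=lambda p:(295+p[0]/7,190+p[1]/7)
a,b=t(c((95,85)),.027),t(c((390,85)),.027);print("T right edge",a,b,"yaw",np.arctan2(-(a-b)[0],(a-b)[1]))
# pin in stand, from top
e=lambda p:(215+p[0]/4.7,220+p[1]/4.7)
print("stand corners",[t(e((p[0]-562,p[1])),.054).round(4).tolist() for p in((610,52),(747,60),(742,146),(603,135))]," pin top",t(e((78,86)),.094))
print("empty hole", t(e((140,99)),.054))
```

```text
hole [0.4633 0.006  0.0538]
port [ 0.4833 -0.0289  0.0888]
st2 [ 0.5001 -0.0586  0.0888]
fp [ 0.5147 -0.0845  0.0938]
g [0.5078 0.0199 0.0414]
dist 0.11153606750130234 0.06387679593826893 0.04024030819098012
plate dir ang 0.5162764284435724
copper edge [0.54743364 0.0319085  0.029     ] [ 0.54713106 -0.06385813  0.029     ] yaw -0.003159598068518882
plate edge [0.55117114 0.0318064  0.027     ] [ 0.5500202  -0.06610952  0.027     ] yaw -0.011753819415036134
back edge [0.49159985 0.03531818 0.027     ] [0.54533761 0.03690996 0.027     ] yaw 0.02961256840040065
mid mark [0.5171884  0.03675768 0.027     ]
T fp [ 0.51627357 -0.0839558   0.0938    ]  hole [0.46246392 0.00619968 0.0538    ]
T right edge [0.5507095 0.0294758 0.027    ] [ 0.54860268 -0.0969411   0.027     ] yaw -0.01666410876053177
stand corners [[0.464, 0.2705, 0.054], [0.4576, 0.1867, 0.054], [0.4051, 0.1891, 0.054], [0.4132, 0.2736, 0.054]]  pin top [0.43787306 0.24385568 0.094     ]
empty hole [0.43412034 0.21381704 0.054     ]
```

```bash
python3 -m creep '[[[-0.515,0.265,1],0,40],[[0,0,1],0,40],[[0,0,1],0,40],[[0,0,1],0,40],[[0,0,1],0,40],[[0,0,1],0,40],[[0,0,1],0,40],[[0,0,0.5],0,40]]'
python3 -m creep '[[[0,0,0.5],0,40],[[0,0,0.3],0,40],[[0,0,0],0,20],[[0,0,0],0,5],[[0,0,0],0,5],[[0,0,0],0,5]]' 25
python3 - <<'E'
from h import *
s=ctrl.observe();im=eyes.snapshot("wrist");cv2.imwrite("pics/e.png",im[120:,160:480,::-1]);print(s["eef_pos"],s["force"],s["grip_width"],s["grasp_force"])
E
```

```text
t: 4.6
eef_pos: [0.4825, -0.0289, 0.0797]
tool_rot: [[-0.002, 1.0, -0.002], [1.0, 0.002, -0.0], [-0.0, -0.002, -1.0]]
force: [0.0, -0.2, -0.6]
grip_width: 0.0396
grasp_force: 0.0
t: 5.2
eef_pos: [0.4837, -0.0288, 0.0658]
tool_rot: [[-0.0, 1.0, 0.001], [1.0, 0.0, 0.0], [0.0, 0.001, -1.0]]
force: [-1.8, 0.4, 3.1]
grip_width: 0.009
grasp_force: 24.9
[ 0.48370224 -0.02881251  0.0658313 ] [-1.79349418  0.41101932  3.12978592] 0.009021517339380551 24.942449033260345
```

View pics/e.png

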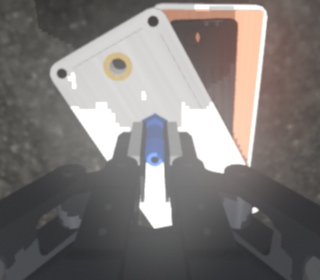

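```bash
python3 -m creep '[[[0.08,0.16,0],0,5],[[0.08,0.165,0],0,5],[[0.11,0.3,0],0,5],[[0.08,0.31,0],0,5],[[0.048,0.316,0],0,5],[[0.016,0.32,0],0,5],[[0,0.032,0],0,5],[[0,0,0],0,5],[[0,0,0],0,5]]'
python3 - <<'E'
from h import *
s=ctrl.observe();print(s["eef_pos"],s["force"],s["grip_width"])
C=cam("wrist",s);im=eyes.snapshot("wrist");cv2.imwrite("pics/f.png",im[:,:,::-1])
c=im[100:260,250:390];cv2.imwrite("pics/f2.png",cv2.resize(c,None,fx=3.7,fy=3.7,interpolation=cv2.INTER_CUBIC)[:,:,::-1]);np.savez("pics/fC.npz",*C)
E
```

```text
t: 6.15
eef_pos: [0.516, -0.0182, 0.0658]
tool_rot: [[-0.002, 1.0, 0.001], [1.0, 0.002, 0.003], [0.003, 0.001, -1.0]]
force: [-0.9, 6.8, 4.3]
grip_width: 0.0091
grasp_force: 25.2
[ 0.5160121  -0.01824148  0.06576721] [-0.92787014  6.7951758   4.28193882] 0.00914126191182458
```

View pics/f2.png

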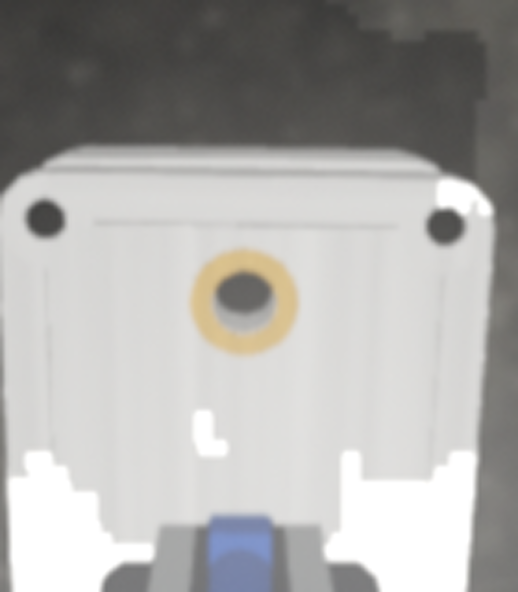

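The plate is now over the stack. The ring is centred at (244,301) in the crop, the screws are at (45,218) and (445,227), and the base's back edge runs from about (82,150) to (395,150).

Run:
```python
from h import *
z=np.load("pics/fC.npz"); CW=tuple(z[k] for k in z.files)
w=lambda p,h:onplane(CW,[np.array(p)/3.7+[250,100]],h)[0].round(4)
print("ring",w((244,301),.0538)); a,b=w((45,218),.0538),w((445,227),.0538);print("screws",a,b,(a+b)/2,np.arctan2((b-a)[1],(b-a)[0]))
a,b=w((1,215),.0538),w((493,215),.0538);print("plate sides",a,b,(a+b)/2)
a,b=w((40,170),.0538),w((445,178),.0538);print("top back edge",a,b,np.arctan2((b-a)[1],(b-a)[0]))
for h in (.027,.005): 
  a,b=w((82,149),h),w((395,152),h);print("base back edge",h,a,b,(a+b)/2,np.arctan2((b-a)[1],(b-a)[0]))
s=ctrl.observe();print(s["eef_pos"],s["force"])
print(cam("top")[3])
im=eyes.snapshot("top");cv2.imwrite("pics/g.png",im[:,:,::-1])
```

```text
ring [0.5164 0.0198 0.0538]
screws [0.4886 0.0316 0.0538] [0.5445 0.0304 0.0538] [0.51655 0.031   0.0538 ] -0.021463608582162542
plate sides [0.4825 0.032  0.0538] [0.5512 0.0321 0.0538] [0.51685 0.03205 0.0538 ]
top back edge [0.4882 0.0382 0.0538] [0.5442 0.0372 0.0538] -0.01785524513955253
base back edge 0.027 [0.4904 0.039  0.027 ] [0.5408 0.0386 0.027 ] [0.5156 0.0388 0.027 ] -0.007936341307466023
base back edge 0.005 [0.4873 0.0372 0.005 ] [0.5439 0.0368 0.005 ] [0.5156 0.037  0.005 ] -0.00706702015797357
[ 0.51598614 -0.01825868  0.06574138] [-1.31258382  6.42153713  3.67333901]
[0.30085674 0.02208546 1.21883072]
```

```bash
python3 -m creep '[[[0,0,0],0,30],[[0,0,0],0,40],[[0,0,-0.5],0,40],[[0,0,-1],0,40],[[0,0,-1],0,40],[[0,0,-1],0,40],[[1,-0.3,-1],0,40],[[1,-0.3,-1],0,40],[[1,-0.3,-1],0,40],[[1,-0.3,0],0,40]]'
python3 -m creep '[[[1,-0.3,0],0,40],[[1,-0.3,0],0,40],[[1,-0.3,0],0,40],[[1,-0.3,0],0,40],[[1,-0.3,0],0,40],[[1,-0.3,0],0,40],[[1,-0.3,0],0,40],[[0,0,0],0,40],[[0,0,0],0,40]]'
python3 - <<'E'
from h import *
s=ctrl.observe();print(s["eef_pos"],s["force"],s["joint_positions"])
C=cam("wrist",s);im=eyes.snapshot("wrist");np.savez("pics/hC.npz",*C)
uv=proj(C,[[.438,.244,.094],[.435,.23,.054]]);print(uv)
x,y=uv[0].astype(int);x0,y0=x-65,y-65;print(x0,y0)
cv2.imwrite("pics/h.png",cv2.resize(im[y0:y0+130,x0:x0+130],None,fx=4,fy=4,interpolation=cv2.INTER_CUBIC)[:,:,::-1])
E
```

```text
t: 7.25
eef_pos: [0.4929, 0.0596, 0.1988]
tool_rot: [[0.001, 1.0, 0.005], [1.0, -0.001, 0.001], [0.001, 0.005, -1.0]]
force: [0.4, -0.7, -0.9]
grip_width: 0.04
grasp_force: 0.0
t: 8.15
eef_pos: [0.4496, 0.1991, 0.1957]
tool_rot: [[-0.0, 1.0, 0.0], [1.0, 0.0, -0.0], [-0.0, 0.0, -1.0]]
force: [0.8, 0.2, 0.0]
grip_width: 0.04
grasp_force: 0.0
[0.44964929 0.19905107 0.1957422 ] [0.78755265 0.18514797 0.00404463] [-53.11942891   6.68298199  27.83207158 103.08502808  -3.26549644
  71.01117826 -24.36745625]
[[300.4571951  149.16029297]
 [299.39393004 159.35726559]]
235 84
```

View pics/h.png

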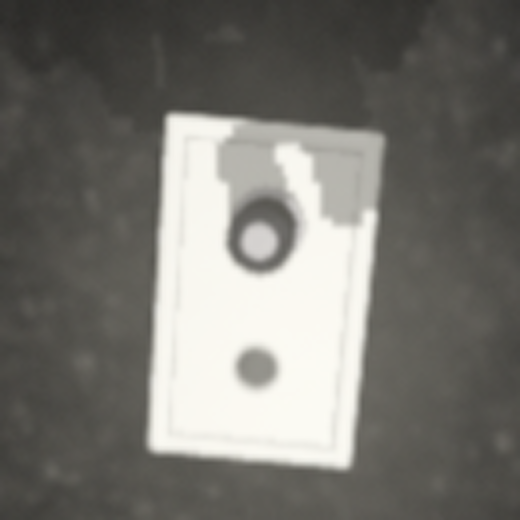

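The pin's top cap is at (259,242) in the crop, its dark body centres near (262,232), and the empty hole is at (257,368). The stand is clear around it.

Run:
```python
from h import *
z=np.load("pics/hC.npz"); C=tuple(z[k] for k in z.files)
w=lambda p,h:onplane(C,[np.array(p)/4+[235,84]],h)[0].round(4)
print("pin",w((259,242),.094),"hole",w((257,368),.054))
q=[w(p,.054) for p in((165,113),(385,134),(352,468),(149,450))];print(q,np.mean(q,0))
```

```text
pin [0.4375 0.2477 0.094 ] hole [0.4346 0.2139 0.054 ]
[array([0.4145, 0.2731, 0.054 ]), array([0.4647, 0.2684, 0.054 ]), array([0.4577, 0.1889, 0.054 ]), array([0.4078, 0.1935, 0.054 ])] [0.436175 0.230975 0.054   ]
```

```bash
python3 -m creep '[[[0.81,-0.2,0],0,40],[[0.81,-0.2,0],0,40],[[0.81,-0.205,0],0,40],[[0,0,1],0,40],[[0,0,1],0,40],[[0,0,1],0,40],[[0,0,1],0,40],[[0,0,1],0,40],[[0,0,1],0,40],[[0,0,0.4],0,40]]'
python3 -m creep '[[[0,0,0.27],0,40],[[0,0,0],0,40],[[0,0,0],0,10],[[0,0,0],0,10],[[0,0,0],0,10],[[0,0,0],0,10]]' 80
```

```text
t: 9.2
eef_pos: [0.4367, 0.2469, 0.0657]
tool_rot: [[0.001, 1.0, -0.002], [1.0, -0.001, -0.002], [-0.002, -0.002, -1.0]]
force: [-0.3, 1.2, -0.0]
grip_width: 0.0402
grasp_force: 0.0
t: 9.8
eef_pos: [0.4379, 0.2483, 0.0629]
tool_rot: [[-0.0, 1.0, 0.001], [1.0, 0.0, 0.001], [0.001, 0.001, -1.0]]
force: [-1.2, -0.9, 6.6]
grip_width: 0.012
grasp_force: 78.0
```

```bash
python3 -m creep '[[[0,0,-0.5],0,10],[[0,0,-1],0,10],[[0,0,-1],0,10],[[0,0,-1],0,10],[[-1,0.34,0],0,10],[[-1,0.34,0],0,10],[[-1,0.34,0],0,10],[[-1,0.34,0],0,10],[[-1,0.34,0],0,10],[[-1,0.34,0],0,10]]'
python3 -m creep '[[[-1,0.34,0],0,10],[[-1,0.34,0],0,10],[[-1,0.34,0],0,10],[[-1,0.34,0],0,10],[[-0.9,0.34,0],0,10],[[-0.5,0.17,0],0,10],[[0,0,0],0,10],[[0,0,0],0,10]]'
python3 - <<'E'
from h import *
s=ctrl.observe();print(s["eef_pos"],s["force"],s["ft_torque"],s["grip_width"],np.round(s["tool_rot"],4).tolist())
C=cam("wrist",s);im=eyes.snapshot("wrist");np.savez("pics/iC.npz",*C)
uv=proj(C,[[.5164,.0198,.0538]]);print(uv)
x0,y0=250,100
cv2.imwrite("pics/i.png",cv2.resize(im[y0:y0+170,x0:x0+140],None,fx=3.5,fy=3.5,interpolation=cv2.INTER_CUBIC)[:,:,::-1])
S=eyes.snapshot("side");CS=cam("side");uv=proj(CS,[[.5164,.0198,.07]])[0].astype(int);print(uv);np.save("pics/i_side.npy",S)
E
```

```text
t: 10.8
eef_pos: [0.4785, 0.1272, 0.1327]
tool_rot: [[-0.0, 1.0, 0.001], [1.0, 0.0, 0.0], [0.0, 0.001, -1.0]]
force: [0.5, 0.5, -0.5]
grip_width: 0.0118
grasp_force: 78.3
t: 11.6
eef_pos: [0.5154, 0.0207, 0.132]
tool_rot: [[-0.0, 1.0, -0.0], [1.0, 0.0, 0.0], [0.0, -0.0, -1.0]]
force: [0.6, -0.1, -0.5]
grip_width: 0.0119
grasp_force: 78.3
[0.51538971 0.02074131 0.13198929] [ 0.55941119 -0.06911324 -0.54757171] [-0.00787464 -0.048818    0.03497956] 0.011917696147463866 [[-0.0003, 1.0, -0.0003], [1.0, 0.0003, 0.0004], [0.0004, -0.0003, -1.0]]
[[316.26471612 212.3326847 ]]
[306 196]
```

View pics/i.png

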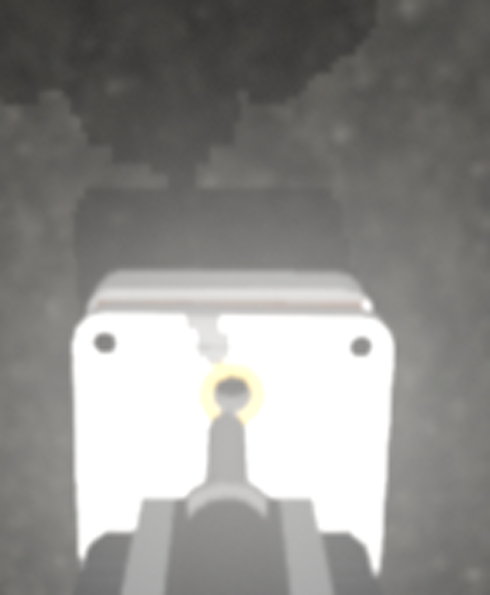

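The ring is at (232,392) and the pin's nose at about (229,415), so pin and hole show in one view. Compute the offset.

Run:
```python
from h import *
z=np.load("pics/iC.npz"); C=tuple(z[k] for k in z.files)
w=lambda p,h:onplane(C,[np.array(p)/3.5+[250,100]],h)[0].round(4)
print("ring",w((232,392),.0538),"nose",w((229,417),.077),"screws",w((105,343),.0538),w((360,347),.0538))
P=proj(C,[[.5154,.0207,.077],[.5154,.0207,.123]]);print((P-[250,100])*3.5)
```

```text
ring [0.5164 0.0201 0.0538] nose [0.5157 0.0224 0.077 ] screws [0.4887 0.0313 0.0538] [0.5444 0.0304 0.0538]
[[227.47675435 425.15475886]
 [227.65610451 524.60832974]]
```

```bash
python3 -m creep '[[[-0.025,0.04,0.5],0,10],[[0,0,0.4],0,10],[[0,0,0.1],0,10],[[0,0,0.05],0,10],[[0,0,0.05],0,10],[[0,0,0.05],0,10],[[0,0,0],0,10]]'
python3 -m creep '[[[0,0,0.05],0,10],[[0,0,0.05],0,10],[[0,0,0.05],0,10],[[0,0,0],0,10]]'
```

```text
t: 12.4
eef_pos: [0.5164, 0.0195, 0.1089]
tool_rot: [[0.0, 1.0, 0.0], [1.0, -0.0, 0.0], [0.0, 0.0, -1.0]]
force: [-0.5, 0.3, -0.9]
grip_width: 0.0118
grasp_force: 78.3
t: 12.8
eef_pos: [0.5163, 0.0195, 0.1057]
tool_rot: [[-0.0, 1.0, -0.0], [1.0, 0.0, -0.0], [-0.0, -0.0, -1.0]]
force: [-0.5, 0.3, -0.3]
grip_width: 0.0118
grasp_force: 78.3
```

```bash
python3 -m creep '[[[0,0,0.1],0,10],[[0,0,0.1],0,10],[[0,0,0.1],0,10],[[0,0,0.05],0,10],[[0,0,0.05],0,10],[[0,0,0],0,10]]'
python3 -m creep '[[[0,0,0.05],0,10],[[0,0,0.05],0,10],[[0,0,0],0,10]]'
```

```text
t: 13.4
eef_pos: [0.5163, 0.0194, 0.0977]
tool_rot: [[0.0, 1.0, -0.0], [1.0, -0.0, -0.0], [-0.0, -0.0, -1.0]]
force: [-0.0, -0.5, -0.9]
grip_width: 0.0115
grasp_force: 78.3
t: 13.7
eef_pos: [0.5166, 0.0195, 0.0962]
tool_rot: [[-0.0, 1.0, 0.0], [1.0, 0.0, 0.0], [0.0, 0.0, -1.0]]
force: [-1.3, -0.4, 4.1]
grip_width: 0.0116
grasp_force: 78.9
```

```bash
g(){ grep -E "eef|force: \["; }
python3 -m creep '[[[0,-0.05,0],0,10],[[0,-0.05,0],0,10]]'|g
python3 -m creep '[[[0,-0.05,0],0,10],[[0,-0.05,0],0,10]]'|g
```

```text
eef_pos: [0.5152, 0.0195, 0.0963]
force: [2.5, 0.7, 1.5]
eef_pos: [0.513, 0.0195, 0.0963]
force: [3.5, 0.5, 3.4]
```

```bash
g(){ grep -E "eef|force: \["; }
python3 -m creep '[[[0,-0.05,0],0,10],[[-0.005,-0.025,0],0,10]]'|g
python3 -m creep '[[[0,-0.05,0],0,10],[[-0.005,-0.025,0],0,10]]'|g
python3 -m creep '[[[0,-0.05,0],0,10],[[-0.005,-0.025,0],0,10]]'|g
```

```text
eef_pos: [0.5113, 0.0194, 0.0962]
force: [3.4, 0.4, 3.8]
eef_pos: [0.5096, 0.0193, 0.0962]
force: [3.9, 0.1, 5.1]
eef_pos: [0.508, 0.0192, 0.0961]
force: [3.8, -0.2, 5.8]
```

```bash
g(){ grep -E "eef|force: \["; }
python3 -m creep '[[[0,0,-0.02],0,10],[[0,0,0],0,10]]'|g
python3 -m creep '[[[-0.003,-0.05,0],0,10],[[-0.003,0,0],0,10]]'|g
python3 -m creep '[[[-0.003,-0.05,0],0,10],[[-0.003,0,0],0,10]]'|g
```

```text
eef_pos: [0.5077, 0.0192, 0.0962]
force: [3.1, 0.4, 3.4]
eef_pos: [0.5067, 0.0191, 0.0962]
force: [2.8, 0.3, 3.4]
eef_pos: [0.5057, 0.019, 0.0962]
force: [4.1, 0.0, 3.7]
```

```bash
g(){ grep -E "eef|force: \["; }
python3 -m creep '[[[-0.004,-0.05,0],0,10],[[-0.003,0,0],0,10]]'|g
python3 -m creep '[[[-0.004,-0.05,0],0,10],[[-0.003,0,0],0,10]]'|g
python3 -m creep '[[[-0.004,-0.05,0],0,10],[[-0.004,0,0],0,10]]'|g
```

```text
eef_pos: [0.5047, 0.0188, 0.0962]
force: [2.8, 0.9, 3.0]
eef_pos: [0.5037, 0.0187, 0.0962]
force: [2.2, 0.3, 2.5]
eef_pos: [0.5027, 0.0185, 0.0962]
force: [3.5, 1.1, 3.2]
```

```bash
g(){ grep -E "eef|force: \["; }
python3 - <<'E'
from h import *
z=np.load("pics/cC.npz"); C=tuple(z[k] for k in z.files); W=np.load("pics/c.npy").astype(int)
p=W[140:154,332:352]; print((p[...,0]-p[...,2])); print(p.sum(2)//3)
for h in (.0414,.0352,.029):
    print(h,onplane(C,[(341,146.3),(342,146.3),(343,146.3)],h).round(4).tolist())
E
python3 -m creep '[[[-0.004,-0.05,0],0,10],[[-0.004,0,0],0,10]]'|g
```

```text
[[ 3  3  3  4  3  4  4  4  4  4  4  4  4  3  4  4  4  4  4  4]
 [ 4  4  4  4  4  3  4  3  4  3  4  5  4  4  3  3  4  4  5  4]
 [ 4  4  4  4  4  4  3  4  4  4  4  3  4  4  4  4  5  4  3  4]
 [ 4  3  3  4  4  4  4  4  4  6  8  6  3  4  4  4  4  4  4  5]
 [ 3  3  3  4  4  4  4  4  7 15 22 13  5  4  4  4  3  5  5  4]
 [ 3  4  4  3  3  3  3  4  8 25 35 21  7  4  4  4  4  5  5  5]
 [ 3  4  4  3  4  4  3  4 11 28 39 24  9  4  4  5  3  4  4  5]
 [ 3  3  3  4  3  3  4  5  9 26 37 24  8  4  5  3  5  4  4  4]
 [ 3  4  4  4  3  4  3  4  6 19 28 17  6  5  5  4  4  4  5  5]
 [ 3  3  3  4  4  4  4  4  4 10 13  8  5  4  4  4  3  4  4  4]
 [ 3  2  4  3  3  5  5  5  5  5  6  4  4  4  4  4  4  4  5  3]
 [ 3  3  3  3  4  5  5  4  4  4  4  4  3  4  4  4  3  3  4  3]
 [ 2  3  2  3  4  3  4  4  5  4  4  4  4  4  3  4  4  4  4  4]
 [ 3  2  2  2  4  3  4  4  4  5  4  4  4  3  4  3  4  4  4  4]]
[[ 76  75  76  76  76  76  76  74  70  67  68  72  75  73  73  73  73  73
   72  73]
 [ 75  76  76  77  76  76  75  73  72  70  71  71  72  72  71  73  72  73
   72  74]
 [ 75  74  74  74  74  72  73  72  70  71  71  
[... 583 characters left out ...]
71  72  76  73  75  77  78  78  78  77
   76  76]
 [199 147  91  77  74  71  70  70  71  70  71  74  76  78  78  79  77  78
   77  77]
 [210 178 124  86  77  74  73  72  72  73  74  77  79  79  78  79  77  78
   78  76]
 [216 204 166 109  82  79  79  79  77  78  78  80  79  81  79  79  79  79
   78  78]
 [217 215 195 140  91  81  82  81  81  79  79  81  81  80  80  79  79  79
   78  78]]
0.0414 [[0.5065, 0.0199, 0.0414], [0.5076, 0.0199, 0.0414], [0.5087, 0.0199, 0.0414]]
0.0352 [[0.507, 0.0193, 0.0352], [0.5082, 0.0193, 0.0352], [0.5093, 0.0193, 0.0352]]
0.029 [[0.5076, 0.0187, 0.029], [0.5087, 0.0187, 0.029], [0.5099, 0.0187, 0.029]]
eef_pos: [0.5016, 0.0184, 0.0962]
force: [3.3, 1.5, 2.1]
```

```bash
g(){ grep -E "eef|force: \["; }
python3 -m creep '[[[0,0,-0.04],0,10],[[0,0,0],0,10],[[0,0,0],0,10]]'|g
python3 -m creep '[[[0,0,0.07],0,10],[[0,0,0],0,10]]'|g
python3 -m creep '[[[0,0,-0.07],0,10],[[-0.005,-0.07,0],0,10],[[0,0,0],0,10]]'|g
python3 -m creep '[[[0,0,0.07],0,10],[[0,0,0],0,10]]'|g
```

```text
eef_pos: [0.501, 0.0183, 0.0966]
force: [0.1, -0.0, -0.7]
eef_pos: [0.5016, 0.0182, 0.0959]
force: [-1.4, 0.8, 4.4]
eef_pos: [0.5003, 0.0182, 0.097]
force: [0.8, 0.9, 0.2]
eef_pos: [0.5005, 0.0181, 0.0958]
force: [-0.6, 0.7, 3.7]
```

```bash
g(){ grep -E "eef|force: \["; }
python3 -m creep '[[[0,0,-0.07],0,10],[[-0.01,-0.07,0],0,10],[[0,0,0.07],0,10],[[0,0,0],0,10]]'|g
python3 -m creep '[[[0,0,-0.07],0,10],[[-0.01,-0.07,0],0,10],[[0,0,0.07],0,10],[[0,0,0],0,10]]'|g
python3 -m creep '[[[0,0,-0.07],0,10],[[-0.01,-0.07,0],0,10],[[0,0,0.07],0,10],[[0,0,0],0,10]]'|g
```

```text
eef_pos: [0.499, 0.0181, 0.0955]
force: [0.9, 0.9, -1.2]
eef_pos: [0.4976, 0.0178, 0.0956]
force: [1.2, 1.0, -0.0]
eef_pos: [0.4963, 0.0176, 0.0959]
force: [-0.4, 1.9, 2.7]
```

```bash
g(){ grep -E "eef|force: \["; }
python3 -m creep '[[[0,0,-0.07],0,10],[[0.01,0.11,0],0,10],[[0,0,0.07],0,10],[[0,0,0],0,10]]'|g
python3 -m creep '[[[0,0,0.03],0,10],[[0,0,0.04],0,10],[[0,0,0],0,10]]'|g
python3 -m creep '[[[0,0,0.03],0,10],[[0,0,0.04],0,10],[[0,0,0],0,10]]'|g
```

```text
eef_pos: [0.4981, 0.0177, 0.0952]
force: [-0.6, 0.2, -1.0]
eef_pos: [0.4982, 0.0178, 0.094]
force: [-0.5, 0.8, -1.0]
eef_pos: [0.4983, 0.0179, 0.0927]
force: [-1.0, -0.3, -0.2]
```

```bash
g(){ grep -E "eef|force: \["; }
python3 -m creep '[[[0,0,0.05],0,10],[[0,0,0.05],0,10],[[0,0,0],0,10]]'|g
python3 -m creep '[[[0.015,0.1,0],0,10],[[0.015,0.1,0],0,10],[[0.01,0.1,0],0,10],[[0.01,0.1,0],0,10],[[0.01,0.1,0],0,10],[[0,0.05,0],0,10],[[0,0,0],0,10]]'|g
python3 -m creep '[[[0,0,0.04],0,10],[[0,0,0],0,10]]'|g
```

```text
eef_pos: [0.4984, 0.0178, 0.0907]
force: [-1.1, 0.3, -1.4]
eef_pos: [0.5096, 0.0191, 0.0908]
force: [-2.2, 1.1, -1.3]
eef_pos: [0.5097, 0.0192, 0.0902]
force: [-3.0, 0.3, -0.8]
```

```bash
g(){ grep -E "eef|force: \["; }
python3 -m creep '[[[0,0,0.04],0,10],[[0,0,0],0,10]]'|g
python3 -m creep '[[[0,0,-0.08],0,10],[[0,0.065,0],0,10],[[0,0,0.08],0,10],[[0,0,0],0,10]]'|g
```

```text
eef_pos: [0.5098, 0.0192, 0.0897]
force: [-4.2, 0.4, 4.5]
eef_pos: [0.5111, 0.0192, 0.0892]
force: [-0.9, 1.5, -0.0]
```

```bash
g(){ grep -E "eef|force: \["; }
python3 -m creep '[[[0,0.02,0],0,10],[[0,0,0.04],0,10],[[0,0,0.04],0,10],[[0,0,0],0,10]]'|g
python3 -m creep '[[[0,0,0.04],0,10],[[0,0,0.04],0,10],[[0,0,0],0,10]]'|g
```

```text
eef_pos: [0.5113, 0.0191, 0.0877]
force: [-0.8, 2.1, 1.4]
eef_pos: [0.5113, 0.0191, 0.0861]
force: [-1.1, 1.6, 1.3]
```

```bash
g(){ grep -E "eef|force: \["; }
python3 -m creep '[[[0.015,0,0.04],0,10],[[0,0,0.035],0,10],[[0,0,0],0,10]]'|g
python3 -m creep '[[[0.005,0.08,0],0,10],[[0,0.08,0],0,10],[[0,0.08,0],0,10],[[0,0,0],0,10]]'|g
python3 -m creep '[[[0,0,0.045],0,10],[[0,0,0],0,10]]'|g
```

```text
eef_pos: [0.5113, 0.0193, 0.0845]
force: [-0.5, 1.8, 0.9]
eef_pos: [0.5152, 0.0193, 0.0841]
force: [-4.8, 0.8, 2.7]
eef_pos: [0.5154, 0.0194, 0.0833]
force: [-4.1, 0.9, 0.7]
```

```bash
g(){ grep -E "eef|force: \["; }
python3 -m creep '[[[0,0,0.03],0,10],[[0,0,0.03],0,10],[[0,0,0],0,10]]'|g
python3 -m creep '[[[0,0,0.04],0,10],[[0,0,0.04],0,10],[[0,0,0],0,10]]'|g
```

```text
eef_pos: [0.5157, 0.0194, 0.0823]
force: [-4.8, 1.4, 2.1]
eef_pos: [0.5157, 0.0194, 0.0807]
force: [-5.0, 1.3, 1.0]
```

```bash
g(){ grep -E "eef|force: \["; }
python3 -m creep '[[[0,0,0.06],0,10],[[0,0,0.06],0,10],[[0,0,0.06],0,10],[[0,0,0],0,10]]'|g
python3 -m creep '[[[0,0,0.05],0,10],[[0,0,0.05],0,10],[[0,0,0.05],0,10],[[0,0,0],0,10]]'|g
```

```text
eef_pos: [0.5157, 0.0194, 0.077]
force: [-3.7, 1.9, -0.0]
eef_pos: [0.5158, 0.0194, 0.0742]
force: [-5.3, 1.2, 1.4]
```

```bash
g(){ grep -E "eef|force: \["; }
python3 -m creep '[[[0,0,0.05],0,10],[[0,0,0.05],0,10],[[0,0,0],0,10]]'|g
python3 -m creep '[[[0,0,0.05],0,10],[[0,0,0.05],0,10],[[0,0,0],0,10]]'|g
python3 -m creep '[[[0,0,0.05],0,10],[[0,0,0.05],0,10],[[0,0,0],0,10]]'|g
```

```text
eef_pos: [0.5159, 0.0194, 0.0722]
force: [-4.7, 1.9, 0.7]
eef_pos: [0.5159, 0.0194, 0.0702]
force: [-4.4, 0.9, -0.0]
eef_pos: [0.5159, 0.0194, 0.0682]
force: [-4.5, 2.1, 0.4]
```

```bash
g(){ grep -E "eef|force: \["; }
python3 -m creep '[[[0,0,0.05],0,10],[[0,0,0],0,10]]'|g
python3 -m creep '[[[0,0,0.05],0,10],[[0,0,0],0,10]]'|g
python3 -m creep '[[[0,0,0.05],0,10],[[0,0,0],0,10]]'|g
```

```text
eef_pos: [0.5159, 0.0195, 0.0673]
force: [-4.8, 0.9, 1.8]
eef_pos: [0.5159, 0.0194, 0.0663]
force: [-4.7, 1.2, 1.3]
eef_pos: [0.5159, 0.0194, 0.0652]
force: [-4.4, 1.5, 1.2]
```

```bash
g(){ grep -E "eef|force: \[|wid"; }
python3 -m creep '[[[0,0,0.05],0,10],[[0,0,0],0,10]]'|g
python3 -m creep '[[[0,0,0.05],0,10],[[0,0,0],0,10]]'|g
python3 -m creep '[[[0,0,0.04],0,10],[[0,0,0],0,10]]'|g
```

```text
eef_pos: [0.5159, 0.0194, 0.0643]
force: [-4.7, 1.8, 1.9]
grip_width: 0.012
eef_pos: [0.5159, 0.0194, 0.0633]
force: [-4.2, 1.3, 2.0]
grip_width: 0.0115
eef_pos: [0.5161, 0.0194, 0.0628]
force: [-6.2, 1.7, 4.9]
grip_width: 0.0117
```

```bash
g(){ grep -E "t:|eef|force: \["; }
python3 -m creep '[[[0,0,0.03],0,10],[[0,0,0],0,10]]'|g
python3 -m creep '[[[0,0,0.04],0,10],[[0,0,0],0,10]]'|g
```

```text
t: 26.4
eef_pos: [0.5163, 0.0195, 0.0627]
tool_rot: [[0.0, 1.0, 0.0], [1.0, -0.0, 0.0], [0.0, 0.0, -1.0]]
force: [-7.2, 0.7, 8.9]
t: 26.6
eef_pos: [0.5168, 0.0195, 0.0626]
tool_rot: [[0.0, 1.0, 0.002], [1.0, -0.0, 0.001], [0.001, 0.002, -1.0]]
force: [-8.4, 1.6, 16.0]
```

```bash
g(){ grep -E "t:|eef|force: \["; }
python3 -m creep '[[[0,-0.05,0],0,10],[[0,0,0.03],0,10],[[0,0,0],0,10]]'|g
python3 - <<'E'
from h import *
s=ctrl.observe();print(s["ft_torque"],s["eef_pos"],s["force"])
C=cam("wrist",s);im=eyes.snapshot("wrist");np.savez("pics/jC.npz",*C)
S=eyes.snapshot("side");CS=cam("side");u=proj(CS,[[.516,.0194,.06]])[0].astype(int);print(u,(proj(CS,[[.516,.0194,.0538],[.516,.0194,.0578],[.516,.0194,.094]])))
a=cv2.resize(im[150:290,260:380],None,fx=4,fy=4,interpolation=cv2.INTER_CUBIC)
b=cv2.resize(S[u[1]-45:u[1]+35,u[0]-20:u[0]+20],None,fx=7,fy=7,interpolation=cv2.INTER_CUBIC)
print(a.shape,b.shape);o=np.zeros((560,480+280,3),np.uint8);o[:,:480]=a;o[:,480:]=b;cv2.imwrite("pics/j.png",o[:,:,::-1])
E
```

```text
t: 26.9
eef_pos: [0.5167, 0.0195, 0.0626]
tool_rot: [[0.0, 1.0, 0.004], [1.0, -0.0, 0.001], [0.001, 0.004, -1.0]]
force: [-7.3, 0.8, 18.3]
[ 0.30578454  1.8973194  -0.02273659] [0.51668772 0.0194762  0.06255817] [-7.29911119  0.76737042 18.26923693]
[306 200] [[306.0483581  202.62993115]
 [306.06538982 201.16984367]
 [306.22264183 187.73384079]]
(560, 480, 3) (560, 280, 3)
```

View pics/j.png

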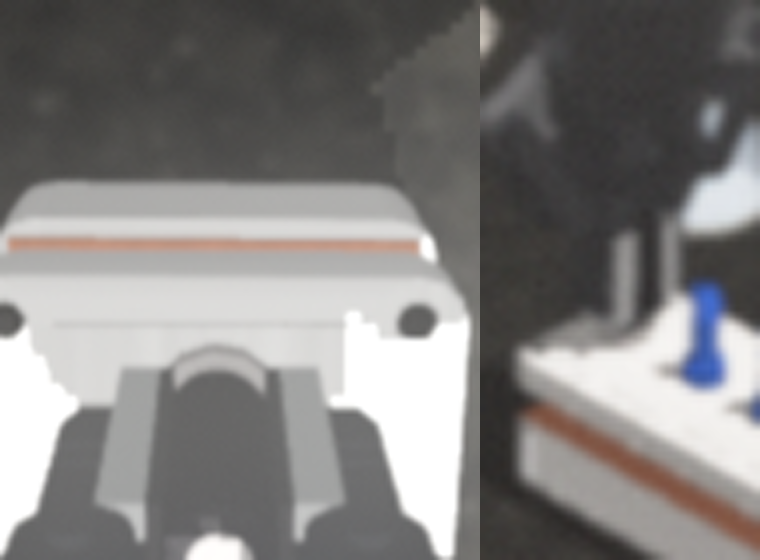

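The collar reads as seated. TCP z is 0.0626 against 0.0627 expected fully home, and the force there climbs with no further travel. In the last picture the collar rim at (218,370) lies on the plate, and all layers look in line. I'll relax the load, release, back off, and check the pin's height against the first pin.

```bash
g(){ grep -E "t:|eef|force: \["; }
python3 -m creep '[[[0,-0.08,-0.07],0,10],[[0,0,0],0,10]]'|g
python3 -m creep '[[[0,0,0],0,20],[[0,0,0],0,40],[[0,0,0],0,40],[[0,0,-0.5],0,40],[[0,0,-1],0,40],[[0,0,-1],0,40],[[0,0,-1],0,40],[[0,0,-1],0,40],[[0,0,0],0,40],[[0,0,0],0,40]]'|g
python3 - <<'E'
from h import *
s=ctrl.observe();C=cam("wrist",s);im=eyes.snapshot("wrist");np.savez("pics/kC.npz",*C);np.save("pics/k.npy",im)
print(proj(C,[[.516,.0194,.0938],[.516,.0194,.0538],[.515,-.0845,.0938]]))
g=im.mean(2).astype(int); u=proj(C,[[.516,.0194,.0938]])[0].astype(int)
print(g[u[1]-16:u[1]+10,u[0]-9:u[0]+12])
E
```

```text
t: 27.2
eef_pos: [0.5151, 0.0193, 0.0628]
tool_rot: [[0.0, 1.0, 0.004], [1.0, -0.0, -0.0], [-0.0, 0.004, -1.0]]
force: [1.9, -0.0, 3.3]
t: 28.2
eef_pos: [0.5136, 0.0195, 0.1524]
tool_rot: [[-0.0, 1.0, 0.001], [1.0, 0.0, 0.0], [0.0, 0.001, -1.0]]
force: [0.1, -0.4, 0.8]
[[318.28406618 219.75494064]
 [317.69337439 203.72534742]
 [316.61662451 339.47886965]]
[[127 119 119 120 119 119 119 120 119 119 121 120 120 122 141 186 218 230
  250 255 255]
 [122 119 119 120 119 120 120 120 120 121 120 120 120 121 131 174 216 230
  246 255 255]
 [121 119 120 119 121 120 120 121 121 121 121 120 121 121 128 161 207 231
  250 255 255]
 [120 121 121 121 121 121 120 121 122 121 122 122 122 122 124 147 193 232
  255 255 255]
 [121 121 121 121 121 121 122 122 122 122 123 122 122 122 124 142 189 233
  255 255 255]
 [121 120 122 121 122 123 122 123 122 122 122 123 123 123 124 140 186 234
  255 255 255]
 [122 122 122 121 123 124 123 123 124 123 123 123 123 123 125 138 191 241
  255 255 255]
 [123 123 122 123 124 125 125 126 126 125 124 125 124 124 124 138 198 250
  255 255 255]
 [125 124 124 125 127 128 130 
[... 872 characters left out ...]
0 218 227 228 228 229 229 230 230 220 186 152 143 150 196 244
  255 255 255]
 [141 143 169 207 223 227 229 229 230 230 226 211 174 146 143 157 208 252
  255 255 255]
 [143 139 152 183 210 222 225 226 227 224 211 189 158 145 149 175 224 255
  255 255 255]
 [159 140 141 157 183 203 208 211 211 203 183 159 149 149 167 206 243 255
  255 255 255]
 [194 161 144 142 155 168 172 177 176 167 152 146 150 167 202 236 255 255
  255 255 255]
 [231 204 174 153 146 146 147 149 147 143 144 155 171 203 236 254 255 255
  255 255 255]
 [252 239 220 194 172 161 156 151 150 154 172 193 214 238 254 255 255 255
  255 255 255]
 [254 252 245 230 214 199 190 183 189 201 222 236 247 255 255 255 255 255
  255 255 255]]
```

The cap sits within 0.3 px of where a seated pin should show. I'll confirm by touch, tapping the top with closed fingers, which should make contact at 0.0938.

```bash
g(){ grep -E "t:|eef|force: \["; }
python3 -m creep '[[[0,0.085,0],0,0],[[0,0,0],0,0],[[0,0,0],0,0],[[0,0,1],0,0],[[0,0,0.8],0,0],[[0,0,0.6],0,0],[[0,0,0.3],0,0],[[0,0,0.1],0,0],[[0,0,0],0,0],[[0,0,0],0,0]]' 30|g
python3 -m creep '[[[0,0,0.05],0,0],[[0,0,0.05],0,0],[[0,0,0],0,0]]'|g
python3 -m creep '[[[0,0,0.05],0,0],[[0,0,0],0,0]]'|g
```

```text
t: 29.25
eef_pos: [0.5155, 0.0194, 0.0965]
tool_rot: [[0.0, 1.0, 0.001], [1.0, -0.0, 0.0], [0.0, 0.001, -1.0]]
force: [-0.2, 0.6, 1.7]
t: 29.55
eef_pos: [0.5152, 0.0195, 0.094]
tool_rot: [[-0.0, 1.0, 0.0], [1.0, 0.0, 0.0], [0.0, 0.0, -1.0]]
force: [0.5, 0.3, 0.0]
t: 29.75
eef_pos: [0.5159, 0.0195, 0.0938]
tool_rot: [[-0.0, 1.0, 0.002], [1.0, 0.0, 0.0], [0.0, 0.002, -1.0]]
force: [-1.4, 0.1, 6.6]
```

```bash
g(){ grep -E "t:|eef|force: \["; }
python3 -m creep '[[[0,0,0.06],0,0],[[0,0,0],0,0]]'|g
python3 -m creep '[[[0,0,-0.2],0,0],[[0,0,-1],0,0],[[0,0,-1],0,0],[[0,0,-1],0,0],[[0,0,-1],0,0],[[0,0,0],0,0],[[0,0,0],0,0]]'|g
python3 - <<'E'
from h import *
s=ctrl.observe();C=cam("wrist",s);im=eyes.snapshot("wrist");g=im.mean(2).astype(np.uint8)
u=proj(C,[[.5155,.0195,.0938]])[0];x,y=u.astype(int);m=(g[y-9:y+10,x-7:x+8]>195).astype(np.uint8)
print(u,m.sum(),np.argwhere(m).mean(0)[::-1]+[x-7,y-9])
T=eyes.snapshot("top").astype(int);T0=np.load("pics/a_top.npy").astype(int);CT=cam("top")
for n,p in dict(flask=(.674,.148,.06),dish=(.67,.308,.02),buffer=(.588,-.216,.05),screwdriver=(.404,-.256,.01)).items():
    a,b=proj(CT,[p])[0].astype(int);print(n,(abs(T-T0)[b-10:b+11,a-10:a+11].max(2)>40).sum())
E
```

```text
t: 29.95
eef_pos: [0.5169, 0.0195, 0.0937]
tool_rot: [[0.0, 1.0, 0.004], [1.0, -0.0, 0.001], [0.001, 0.004, -1.0]]
force: [-1.3, 0.2, 14.4]
t: 30.65
eef_pos: [0.5151, 0.0195, 0.1756]
tool_rot: [[-0.0, 1.0, 0.0], [1.0, 0.0, 0.0], [0.0, 0.0, -1.0]]
force: [0.1, 0.7, 0.1]
[315.47341404 209.77601694] 103 [315.16504854 212.59223301]
flask 0
dish 0
buffer 2
screwdriver 0
```

The pin is seated, since its top was touched at 0.0938 under 14 N. The glassware and tools are unchanged and the arm is clear, so I'm handing in.

```bash
python3 -c "
from rig import workorder;print(workorder.sign_off())"
```

```text
the job is handed in; nothing more can be done
None
```

The flow cell is closed and handed in at about 31 s: the upper plate is back over the stack and the pin is released through all layers with its collar down (pin top touched at 93.8 mm, as expected fully home). The highest force I read was about 20 N, though I felt only 2–3 N on the way in instead of the 5–15 N expected from the plunger, and my first sweep dragged the upper graphite plate about 6 mm further out before I realigned it.

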